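# Open the van-key cabinet by its push-to-open catch

### The arm

A 7-joint arm with a two-finger parallel gripper is mounted at the origin on the work surface. World frame = base frame: x ahead of the robot, y to its left, z up, the work surface at z = 0. Lengths are in m, angles in rad, forces in N, time in s.
With the tool pointing down it reaches from about 0.35 to 0.9 m from the base axis. Payload 19.9 kg.
Tool frame: the origin (TCP) lies on the centre line of the jaws, within the pads' length; the fingertips stand 8 mm ahead of it and the grasp point (between the pads) lies 11 mm behind it; y points along the fingers, x is the direction in which the jaws open and shut, and the axes are right-handed (so a half turn about y gives the same grasp; the last joint's range is limited). The gripper opens to 85 mm and grips with 20 to 120 N. Pads are 22 mm wide; open, the fingers measure 114 mm over their backs; the gripper's body (76 mm by 85 mm) begins 54 mm behind the grasp point. The pads swing forward as they close: fully open they stand 13 mm farther back than shut.
Start: joints at [1.159, 0.417, -0.01, 1.614, 0.005, 1.111, -0.053], TCP at [0.226, -0.583, 0.239] pointing down, gripper open.
Joint ranges: [-2.81, 2.81], [-0.39, 2.02], [-1.27, 1.25], [0.06, 2.57], [-1.19, 4.33], [0.19, 2], [-2.82, 2.82]. Speed limits (rad/s): [1.89, 1.89, 2.39, 2.39, 3.01, 3.01, 3.01].

### API

Orientations are given as a rotation vector (axis times angle).
In Python, from cell import arm, get_image, camera_info, workorder, models gives the robot as it stands. The module is installed in compiled form; this text tells all that it offers.
- The arm moves only by the tool arm_command, never from a script. Its argument "deltas" is a list of rows, each an object with "translation": the shift along the tool's x, y, z normalised to -1 to 1, where 1 is 0.1 m, a list of three; "delta_rot": the turn, a rotation vector about the tool's x, y, z normalised to -1 to 1, where 1 is pi/4 rad, a list of three; "hand": the opening, from 0 (shut) to 1 (fully open). A call has 1 to 8 rows; each row shifts and turns the pose as measured when the row begins, along the tool's axes as they then stand; what a row does not reach is not made up. A row lasts 1/10 s, in which the tool goes at most 50 mm and 8.59 degrees, less where a joint would pass 70% of its speed; a pose out of reach is approached as far as the arm can. A call with a number of a shift or a turn outside -1 to 1 is refused whole. A call with a gripper value outside its range is refused whole. The fingers move at their own pace and stop on an object; "newtons" is the grip in N (left out, the last holds). Time passes only in rows, so rows that do not move let the fingers close. It gives the time, the measured TCP pose, the force and the opening at its end, in the units of the state.
- arm.state(): the state, without advancing time (a new reading comes with each control period).
- get_image(name): name is "scene" or "top"; returns the picture (480x640x3 uint8, red, green, blue); there is no depth.
- camera_info(name): a dict with "intrinsics" (3x3 intrinsics, pixels), "T" (4x4, takes a point from camera to world coordinates). Camera axes: x right, y down, z forward; pixel columns grow to the right and rows downward; lengths in m; the calibration is good to about 2 mm. A picture is of the moment at which its call begins. camera_info takes no time and is no camera call.
- workorder.job_done(): hands the job in, once; it reports no verdict.
Trained networks look in the newest picture that a camera, given by its name, has taken for a name from the list of things; names that differ only in an ending like _2 or _b are one class to them, and where a whole thing is asked for, a point or a joint stands for the part that bears it (a point fixed in the world has none). Each returns a list of dicts, best first, with "p" (0 to 1); they miss things now and then, are a little off and sometimes report something else, mostly with a low value. They report only what shows in the picture. A call takes as long as a camera call.
- models.search_frame(camera, label): "bbox" ([centre column, centre row, width, height] in pixels, round what is visible of it).
- models.mark_of(camera, label): "location" ([row, column] in pixels: a listed point, or the origin of a listed thing).
The state is a dict: "time": time; "qpos": joint angles; "joint_vel": joint speeds; "joint_torque": joint torques, N m; "tool_pos": TCP position; "eef_rot": TCP orientation; "wrist_force": force on the tool from outside, world axes, zero at the start; "torque": the same for the moment, N m; "grip_width": opening from 0.0 (shut) to 1.0 (fully open).
Only numpy, scipy, OpenCV 4.12 (cv2) and the standard library are available. Lean on these libraries where they do the work, as an engineer would, in place of code of your own. Each camera call takes 0.05 s, during which the arm holds its last target.

### The job

Open the grey key cabinet so that the drivers can take their van keys: its door has no handle, only a push-to-open catch. Press the door in gently at its free edge until the catch lets go, take the hand away so that the spring pushes the door ajar by itself, then push it from behind until it stands wide open, square to the cabinet or farther, and leave it there. Nothing is to be gripped, neither the door nor anything else, and the other things on the bench and on the cabinet stay where they are.

Things in the scene. Friction and masses are not known exactly. Their poses are not given: they have to be found in the camera images.
- key_cabinet: Light grey sheet-steel key cabinet fixed to the bench on the robot's left, its front turned to the robot's right (about -y). 260 mm wide, 90 deep, 190 high on a dark 30 mm plinth: top 220 mm above the bench. Origin: centre of its underside, on the bench. Own axes: x to its back, y along its width to the door's free edge (end nearer the robot), z up. Open front edge at own x = -45 mm.
- key_door (a joint): Angle of the door (rad): 0 shut on the catch, negative pressed in (stop -0.018), positive opening outward (stop 1.75), counter-clockwise seen from above. The catch lets go when the door is pressed in 2 mm at the press spot (-0.009), about 5 N there; as the finger backs away a spring pushes the door to 0.3 to 0.5. Pushed shut again, it springs ajar again. Light hinge friction: it stays where left.
- press_spot (a point): Where to press: outer face of the door, on a flush steel finger plate (34 x 80 mm) near the free edge, 234 mm from the hinge axis, 192 mm above the bench, 26 mm below the door's top edge. Moves with the door. Axes are the door's: x its inward normal (pressing direction), y from hinge to free edge, z up.
- door_hinge (a point): Top end of the door's upright hinge axis, 218 mm above the bench, level with the door's top edge and midway in its thickness, at the end of the cabinet farther from the robot: own x = -58, y = -134 mm of the cabinet. It stays put as the door turns.
- door_edge (a point): Top corner of the door at its free edge, midway in its thickness, 262 mm from the hinge axis. The door is a plain panel 14 mm thick, 258 wide, 186 high; lower edge 32 mm, top edge 218 mm above the bench. On its inner face a small steel striker sticks out 33 mm, 224 to 249 mm from the hinge axis, 86 mm below the top edge.
- ejector_nose (a point): Rubber nose, 10 mm across, of the sprung plunger that pushes the door ajar: 120 mm along the door from the hinge axis, 14 mm below the door's top edge. Once the door has sprung open, the nose stays out, 41 mm in front of the cabinet's open front edge. Keep the fingers nearer the free edge than this when going behind the door.
- jar: Loose screw-top glass jar, 74 mm across, 125 mm high, standing in front of the cabinet, at least 25 mm outside the swing of the door's free edge. Origin: centre of its foot. Not to be disturbed.
- phone: Loose black phone, 75 x 150 x 9 mm, lying flat in front of the cabinet under the path of the door, which passes over it. Origin: centre of its underside. Not to be disturbed.
- tape_roll: Loose roll of parcel tape, 60 mm across, 22 mm high, lying on top of the cabinet near the hinge end. Origin: centre of its underside. Not to be disturbed.
- calculator: Loose desk calculator, 150 x 85 x 18 mm, lying to the right. Origin: centre of its underside. Not to be disturbed.
- stapler: Loose black stapler, 150 x 36 mm, 60 mm high, standing to the right. Origin: centre of its underside. Not to be disturbed.
- notebook: Loose spiral notebook with a pen, 210 x 150 x 12 mm (21 mm over the pen), lying to the right. Origin: centre of its underside. Not to be disturbed.

How it is judged:
By the outcome, as a careful person would: the job done as asked, in the order asked, and still so for the second after the job is handed in, with the robot touching nothing.
It also fails if it takes over 48 s, if anything falls off the work surface, if the arm or the gripper's body presses on something with over 40 N, if the wrist force passes 120 N, or if a joint passes its speed limit or range.

## Working session

There is one attempt and no reset: what is moved stays moved. The work goes in short steps, Python scripts to look and compute and a tool call to move; the robot and the scene stay as the last step left them, time stands still between calls to the robot, and variables do not carry over. Pictures are saved under pics/ and viewed, and the job is handed in when it is done.

Besides the shell and the picture viewer there is one more tool, called after ">>>" as name(argument=value, ...) on one line, values as JSON. arm_command: Moves the arm, as the interface text tells. Its arguments: {"type":"object","properties":{"deltas":{"type":"array"},"newtons":{"type":"number"}},"required":["deltas"]}

```bash
mkdir -p pics
python3 - <<'E'
from cell import arm,get_image,camera_info,models
import cv2,numpy as np
np.set_printoptions(precision=4,suppress=True)
for n in("scene","top"):
    cv2.imwrite(f"pics/{n}0.png",get_image(n)[:,:,::-1]); c=camera_info(n);print(n,c["intrinsics"],c["T"])
for n in("scene","top"):
  for l in("press_spot","door_hinge","door_edge","key_cabinet"):
    print(n,l,models.mark_of(n,l)[:2])
s=arm.state();print(s)
E
```

```text
scene [[439.6633   0.     318.3358]
 [  0.     439.6633 235.55  ]
 [  0.       0.       1.    ]] [[ 0.2408  0.5325 -0.8115  1.4042]
 [ 0.9703 -0.1511  0.1887 -0.2732]
 [-0.0222 -0.8328 -0.5531  0.7185]
 [ 0.      0.      0.      1.    ]]
top [[471.0946   0.     318.8691]
 [  0.     471.0946 239.6415]
 [  0.       0.       1.    ]] [[ 0.0246 -0.9946  0.1012  0.4073]
 [-0.9997 -0.0241  0.006  -0.07  ]
 [-0.0035 -0.1013 -0.9948  1.372 ]
 [ 0.      0.      0.      1.    ]]
scene press_spot [{'location': [172.7, 437.6], 'p': 0.71}]
scene door_hinge [{'location': [207.0, 483.7], 'p': 0.61}]
scene door_edge [{'location': [157.2, 437.6], 'p': 0.57}]
scene key_cabinet [{'location': [250.5, 460.7], 'p': 0.73}, {'location': [270.1, 403.8], 'p': 0.53}]
top press_spot [{'location': [277.3, 177.7], 'p': 0.56}]
top door_hinge [{'location': [181.9, 184.0], 'p': 0.76}]
top door_edge []
top key_cabinet [{'location': [243.6, 177.2], 'p': 0.89}]
{'time': 0.5, 'qpos': array([ 1.1585,  0.4175, -0.0103,  1.6136,  0.0047,  1.1107, -0.053 ]), 'joint_vel': array([-0.0003, -0.0011, -0.0012, -0.0004,  0.0005,  0.0006,  0.0027]), 'joint_torque': array([  0.0004, -86.3684,   0.6779, -43.4981,   0.0192,   0.0024,
        -0.0001]), 'tool_pos': array([ 0.2265, -0.5825,  0.2392]), 'eef_rot': array([-1.362 ,  0.932 , -0.9316]), 'wrist_force': array([ 0.2844, -0.3419, -0.6006]), 'torque': array([-0.0107, -0.0102, -0.0588]), 'grip_width': 0.9960647564323103}
```

View pics/scene0.png

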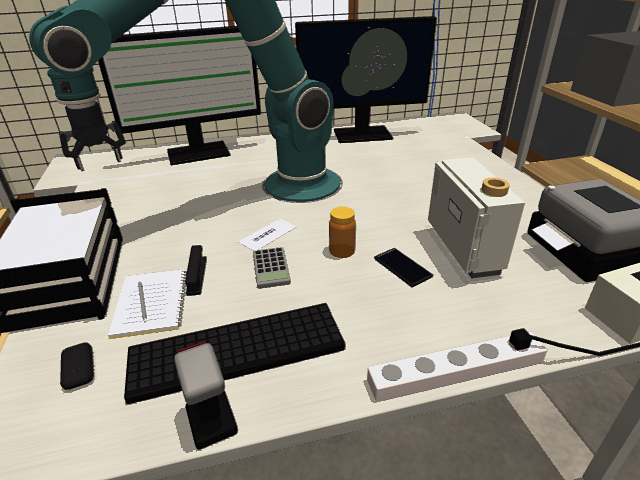

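View pics/top0.png

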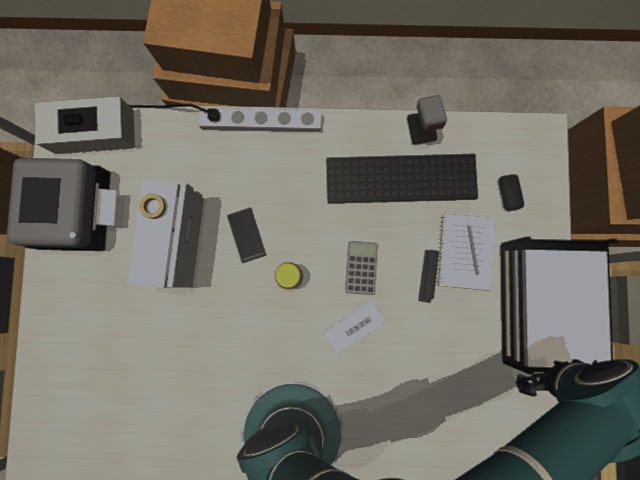

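```bash
cat > h.py <<'E'
import numpy as np,cv2
from cell import arm,get_image,camera_info,models
np.set_printoptions(precision=4,suppress=True)
def ray(n,r,c,z):
    i=camera_info(n);K=i["intrinsics"];T=i["T"]
    d=T[:3,:3]@np.linalg.solve(K,[c,r,1.]);o=T[:3,3];return o+d*(z-o[2])/d[2]
def proj(n,p):
    i=camera_info(n);K=i["intrinsics"];T=i["T"]
    q=K@(T[:3,:3].T@(np.array(p)-T[:3,3]));return q[:2]/q[2]
def crop(im,x,y,w,h,k,f):
    cv2.imwrite(f,cv2.resize(im[y:y+h,x:x+w],None,fx=k,fy=k,interpolation=cv2.INTER_CUBIC))
E
python3 - <<'E'
from h import *
for n,l,z in(("scene","press_spot",.192),("scene","door_hinge",.218),("scene","door_edge",.218),("top","press_spot",.192),("top","door_hinge",.218)):
    m={"scenepress_spot":(172.7,437.6),"scenedoor_hinge":(207,483.7),"scenedoor_edge":(157.2,437.6),"toppress_spot":(277.3,177.7),"topdoor_hinge":(181.9,184)}[n+l]
    print(n,l,ray(n,*m,z))
print(ray("top",243.6,177.2,0),ray("scene",250.5,460.7,0))
for n,l,z in(("top","jar",0),("scene","jar",0),("top","phone",0),("scene","phone",0),("top","tape_roll",.22)):
    q=models.mark_of(n,l)[:1]
    if q: print(n,l,q[0]["p"],ray(n,*q[0]["location"],z))
a=cv2.imread("pics/top0.png");crop(a,115,165,120,140,5,"pics/topc.png")
a=cv2.imread("pics/scene0.png");crop(a,410,140,130,150,4,"pics/scenec.png")
E
```

```text
scene press_spot [0.4204 0.2934 0.192 ]
scene door_hinge [0.659  0.2827 0.218 ]
scene door_edge [0.3793 0.3104 0.218 ]
top press_spot [0.4242 0.2876 0.192 ]
top door_hinge [0.6613 0.277  0.218 ]
[0.5251 0.3527 0.    ] [0.5309 0.3345 0.    ]
top jar 0.96 [0.4377 0.0119 0.    ]
scene jar 0.73 [0.4531 0.0152 0.    ]
top phone 0.74 [0.5568 0.1663 0.    ]
scene phone 0.66 [0.5611 0.1532 0.    ]
top tape_roll 0.75 [0.5884 0.3455 0.22  ]
```

```bash
sleep 1
```

```text
(no output)
```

View pics/topc.png

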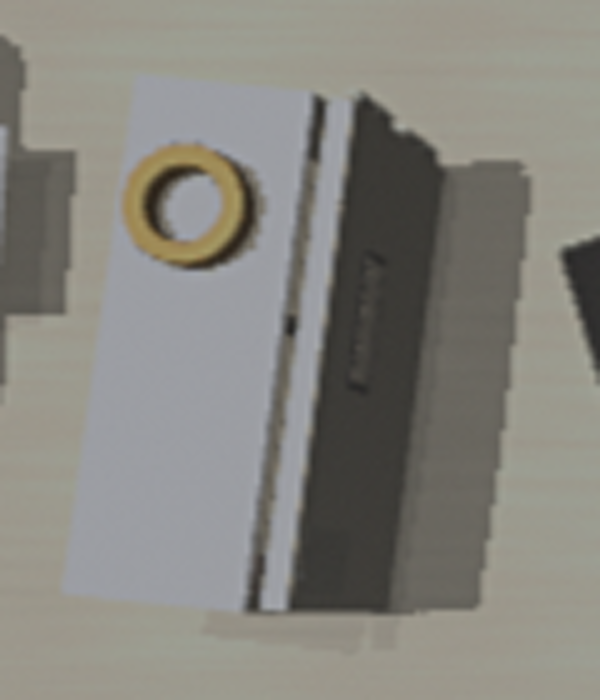

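View pics/scenec.png

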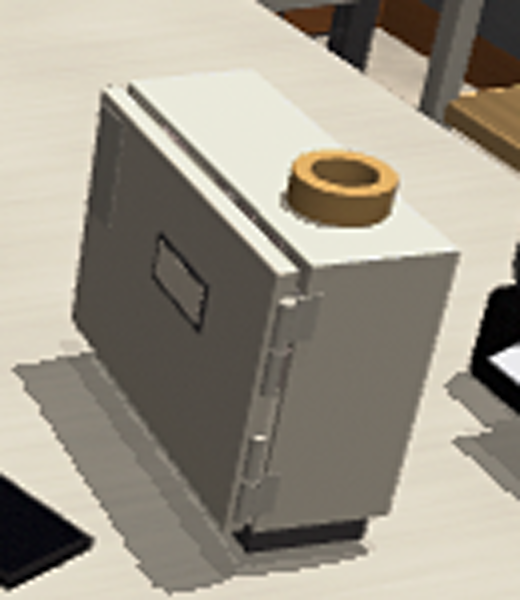

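Run:
```python
from h import *
for n,c,r,z in(("top",186,184.4,.218),("top",172.8,287,.218),("top",180.4,184.4,.218),("top",167.4,287,.218),("top",142,180,.22),("top",177,183.4,.22),("top",164.4,287,.22),("top",127.4,283.4,.22),("scene",435.7,163,.218),("scene",479.2,208.2,.218),("scene",442.5,161,.22),("scene",473.7,203,.22),("scene",524,203,.22)):
    print(n,c,r,ray(n,r,c,z))
```

```text
top 186 184.4 [0.6551 0.2717 0.218 ]
top 172.8 287 [0.3999 0.2904 0.218 ]
top 180.4 184.4 [0.6548 0.2857 0.218 ]
top 167.4 287 [0.3996 0.3036 0.218 ]
top 142 180 [0.6632 0.3815 0.22  ]
top 177 183.4 [0.6567 0.2937 0.22  ]
top 164.4 287 [0.3994 0.3102 0.22  ]
top 127.4 283.4 [0.4059 0.401  0.22  ]
scene 435.7 163 [0.4129 0.288  0.218 ]
scene 479.2 208.2 [0.661  0.2703 0.218 ]
scene 442.5 161 [0.4102 0.3091 0.22  ]
scene 473.7 203 [0.6396 0.2688 0.22  ]
scene 524 203 [0.6708 0.3763 0.22  ]
```

```bash
cat >> h.py <<'E'
from scipy.spatial.transform import Rotation as Ro
H=np.array([.660,.279]);U0=np.array([-.9973,.0731])
def R(): return Ro.from_rotvec(arm.state()["eef_rot"]).as_matrix()
def to(p,Rt=None):
    s=arm.state();M=R();d=M.T@(np.array(p)-s["tool_pos"])/.1
    print("pos",s["tool_pos"],"t",s["time"],"F",s["wrist_force"]);print("tool shift (units)",d)
    if Rt is not None: print("rot units",Ro.from_matrix(M.T@Rt).as_rotvec()/(np.pi/4))
E
python3 - <<'E'
from h import *
print(R()); 
y=np.array([0,0,-1.]);z=np.array([.0731,.9973,0])
Rt=np.c_[np.cross(y,z),y,z];print(Rt)
to([.426,.2,.188],Rt)
z=-z;to([.426,.2,.188],np.c_[np.cross(y,z),y,z])
E
```

```text
[[ 0.3624 -0.0001  0.932 ]
 [-0.932   0.0001  0.3624]
 [-0.0001 -1.     -0.    ]]
[[ 0.9973  0.      0.0731]
 [-0.0731  0.      0.9973]
 [ 0.     -1.      0.    ]]
pos [ 0.2265 -0.5825  0.2392] t 0.75 F [ 0.5554  0.1344 -0.0677]
tool shift (units) [-6.5701  0.5128  4.6951]
rot units [-0.     -1.4347 -0.0001]
pos [ 0.2265 -0.5825  0.2392] t 0.75 F [ 0.5554  0.1344 -0.0677]
tool shift (units) [-6.5701  0.5128  4.6951]
rot units [ 0.0001  2.5653 -0.    ]
```

>>> arm_command(deltas=[{"translation": [0, -0.4, 0], "delta_rot": [0, 0, 0], "hand": 0}, {"translation": [-0.1, -0.3, 0.1], "delta_rot": [0, 0, 0], "hand": 0}, {"translation": [-0.3, 0, 0.35], "delta_rot": [0, 0, 0], "hand": 0}, {"translation": [-0.3, 0, 0.35], "delta_rot": [0, 0, 0], "hand": 0}, {"translation": [-0.3, 0, 0.35], "delta_rot": [0, 0, 0], "hand": 0}, {"translation": [-0.3, 0, 0.35], "delta_rot": [0, 0, 0], "hand": 0}, {"translation": [-0.3, 0, 0.35], "delta_rot": [0, 0, 0], "hand": 0}, {"translation": [-0.3, 0, 0.35], "delta_rot": [0, 0, 0], "hand": 0}], newtons=20)

```text
time: 1.55
tool_pos: [0.3635, -0.3215, 0.3115]
eef_rot: [-1.36, 0.939, -0.94]
wrist_force: [0.7, -1.3, 0.5]
grip_width: -0.001
```

>>> arm_command(deltas=[{"translation": [-0.4, 0, 0.2], "delta_rot": [0, -0.18, 0], "hand": 0}, {"translation": [-0.37, 0, 0.25], "delta_rot": [0, -0.18, 0], "hand": 0}, {"translation": [-0.34, 0, 0.3], "delta_rot": [0, -0.18, 0], "hand": 0}, {"translation": [-0.3, 0, 0.33], "delta_rot": [0, -0.18, 0], "hand": 0}, {"translation": [-0.25, 0, 0.37], "delta_rot": [0, -0.18, 0], "hand": 0}, {"translation": [-0.2, 0, 0.4], "delta_rot": [0, -0.18, 0], "hand": 0}, {"translation": [-0.13, 0, 0.43], "delta_rot": [0, -0.18, 0], "hand": 0}, {"translation": [-0.05, 0, 0.44], "delta_rot": [0, -0.18, 0], "hand": 0}])

```text
time: 2.35
tool_pos: [0.3838, 0.0507, 0.3118]
eef_rot: [-1.576, 0.025, -0.032]
wrist_force: [1.7, -0.7, 0.6]
grip_width: 0.002
```

Run:
```python
from h import *
y=np.array([0,0,-1.]);z=np.array([.0731,.9973,0])
Rt=np.c_[np.cross(y,z),y,z]
to([.42,.22,.188],Rt)
```

```text
pos [0.3838 0.0507 0.3118] t 2.35 F [ 1.6748 -0.7448  0.5502]
tool shift (units) [0.2957 1.2296 1.7114]
rot units [0.007  0.0475 0.0057]
```

>>> arm_command(deltas=[{"translation": [0.1, 0, 0.4], "delta_rot": [0, 0.05, 0], "hand": 0}, {"translation": [0.1, 0.1, 0.4], "delta_rot": [0, 0, 0], "hand": 0}, {"translation": [0.1, 0.2, 0.4], "delta_rot": [0, 0, 0], "hand": 0}, {"translation": [0, 0.3, 0.3], "delta_rot": [0, 0, 0], "hand": 0}, {"translation": [0, 0.3, 0], "delta_rot": [0, 0, 0], "hand": 0}, {"translation": [0, 0.3, 0], "delta_rot": [0, 0, 0], "hand": 0}, {"translation": [0, 0, 0], "delta_rot": [0, 0, 0], "hand": 0}])

```text
time: 3.05
tool_pos: [0.4241, 0.2118, 0.1898]
eef_rot: [-1.572, 0.039, -0.058]
wrist_force: [0.2, -0.5, 0.7]
grip_width: 0.003
```

Run:
```python
from h import *
y=np.array([0,0,-1.]);z=np.array([.0731,.9973,0])
Rt=np.c_[np.cross(y,z),y,z]
to([.425,.27,.188],Rt)
for n in("scene","top"):
  a=get_image(n);cv2.imwrite(f"pics/{n}1.png",a[:,:,::-1])
a=cv2.imread("pics/top1.png");b=cv2.imread("pics/scene1.png")
a=cv2.resize(a[150:330,90:250],None,fx=2.5,fy=2.5,interpolation=2);b=cv2.resize(b[100:280,380:540],None,fx=2.5,fy=2.5,interpolation=2)
cv2.imwrite("pics/c1.png",np.hstack([a,b]))
```

```text
pos [0.4241 0.2118 0.1898] t 3.05 F [ 0.1843 -0.5146  0.6832]
tool shift (units) [-0.0268  0.0167  0.5811]
rot units [0.0014 0.0145 0.0152]
```

View pics/c1.png

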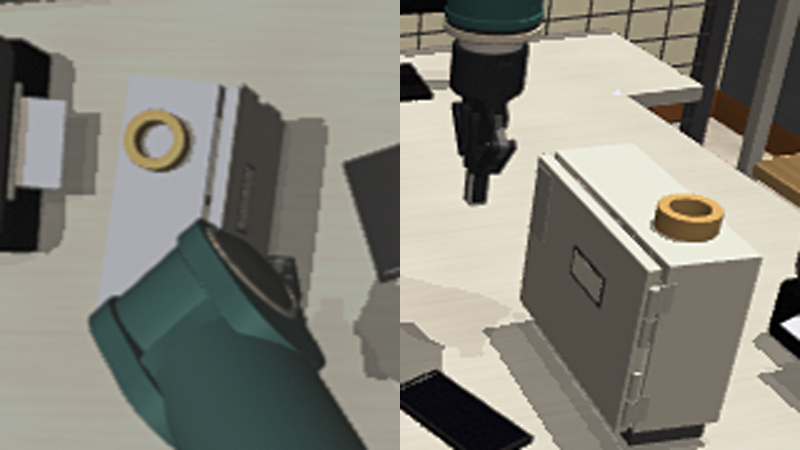

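>>> arm_command(deltas=[{"translation": [0, 0, 0.3], "delta_rot": [0, 0, 0], "hand": 0}, {"translation": [0, 0, 0.14], "delta_rot": [0, 0, 0], "hand": 0}, {"translation": [0, 0, 0.05], "delta_rot": [0, 0, 0], "hand": 0}, {"translation": [0, 0, 0.04], "delta_rot": [0, 0, 0], "hand": 0}])

```text
time: 3.55
tool_pos: [0.4324, 0.2657, 0.2002]
eef_rot: [-1.569, 0.033, -0.073]
wrist_force: [-0.6, 0.6, -0.1]
grip_width: 0.007
```

Run:
```python
from h import *
y=np.array([0,0,-1.]);z=np.array([.0731,.9973,0])
Rt=np.c_[np.cross(y,z),y,z]
print(R(),arm.state()["joint_vel"])
to([.426,.265,.188],Rt)
```

```text
[[ 0.9974  0.0249  0.0674]
 [-0.0674  0.0001  0.9977]
 [ 0.0248 -0.9997  0.0018]] [-0.0798  0.0324 -0.0001 -0.0713  0.03    0.0374 -0.0868]
pos [0.4324 0.2657 0.2002] t 3.55 F [-0.5527  0.5956 -0.1043]
tool shift (units) [-0.0668  0.1204 -0.0118]
rot units [-0.0024  0.0072  0.0316]
```

>>> arm_command(deltas=[{"translation": [-0.06, 0.12, -0.02], "delta_rot": [0, 0, 0.03], "hand": 0}, {"translation": [0, 0, 0], "delta_rot": [0, 0, 0], "hand": 0}])

```text
time: 3.75
tool_pos: [0.4267, 0.2634, 0.1884]
eef_rot: [-1.568, 0.053, -0.055]
wrist_force: [-0.4, -0.8, 0.5]
grip_width: 0.003
```

Run:
```python
from h import *
y=np.array([0,0,-1.]);z=np.array([.0731,.9973,0])
Rt=np.c_[np.cross(y,z),y,z]
print(arm.state()["joint_vel"])
to([.426,.265,.188],Rt)
```

```text
[ 0.0068 -0.0332 -0.0116 -0.0295  0.0009  0.0084  0.0043]
pos [0.4267 0.2634 0.1884] t 3.75 F [-0.3806 -0.7609  0.4937]
tool shift (units) [-0.0085  0.0042  0.0159]
rot units [-0.0025  0.0061  0.0016]
```

Now slow pressing.

>>> arm_command(deltas=[{"translation": [0, 0, 0.05], "delta_rot": [0, 0, 0], "hand": 0}, {"translation": [0, 0, 0.04], "delta_rot": [0, 0, 0], "hand": 0}, {"translation": [0, 0, 0.03], "delta_rot": [0, 0, 0], "hand": 0}])

```text
time: 4.05
tool_pos: [0.4279, 0.2746, 0.1883]
eef_rot: [-1.569, 0.055, -0.056]
wrist_force: [-0.6, 0.7, 0.1]
grip_width: 0.002
```

>>> arm_command(deltas=[{"translation": [0, 0, 0.025], "delta_rot": [0, 0, 0], "hand": 0}, {"translation": [0, 0, 0.02], "delta_rot": [0, 0, 0], "hand": 0}])

```text
time: 4.25
tool_pos: [0.4282, 0.2796, 0.1883]
eef_rot: [-1.569, 0.055, -0.056]
wrist_force: [-0.5, -7.0, 1.3]
grip_width: 0.002
```

>>> arm_command(deltas=[{"translation": [0, 0, 0.015], "delta_rot": [0, 0, 0], "hand": 0}])

```text
time: 4.35
tool_pos: [0.4283, 0.2807, 0.1883]
eef_rot: [-1.57, 0.055, -0.056]
wrist_force: [-3.1, -7.8, 5.0]
grip_width: 0.001
```

>>> arm_command(deltas=[{"translation": [0, 0, 0.015], "delta_rot": [0, 0, 0], "hand": 0}])

```text
time: 4.45
tool_pos: [0.4284, 0.2818, 0.1883]
eef_rot: [-1.571, 0.055, -0.056]
wrist_force: [-1.1, -6.1, 3.8]
grip_width: 0.0
```

>>> arm_command(deltas=[{"translation": [0, 0, -0.1], "delta_rot": [0, 0, 0], "hand": 0}, {"translation": [0, 0, -0.25], "delta_rot": [0, 0, 0], "hand": 0}, {"translation": [0, 0, -0.4], "delta_rot": [0, 0, 0], "hand": 0}, {"translation": [0, 0, -0.45], "delta_rot": [0, 0, 0], "hand": 0}, {"translation": [0, -0.1, -0.4], "delta_rot": [0, 0, 0], "hand": 0}, {"translation": [0, -0.2, -0.2], "delta_rot": [0, 0, 0], "hand": 0}, {"translation": [0, 0, 0], "delta_rot": [0, 0, 0], "hand": 0}])

```text
time: 5.15
tool_pos: [0.4136, 0.0936, 0.2182]
eef_rot: [-1.57, 0.056, -0.055]
wrist_force: [-0.9, -0.2, 0.3]
grip_width: -0.001
```

Run:
```python
from h import *
for n in("scene","top"):
  a=get_image(n);cv2.imwrite(f"pics/{n}2.png",a[:,:,::-1])
a=cv2.imread("pics/top2.png");b=cv2.imread("pics/scene2.png")
a=cv2.resize(a[150:330,90:250],None,fx=2.5,fy=2.5,interpolation=2);b=cv2.resize(b[100:280,380:540],None,fx=2.5,fy=2.5,interpolation=2)
cv2.imwrite("pics/c2.png",np.hstack([a,b]))
for n in("scene","top"):
  for l in("press_spot","door_edge","ejector_nose"):
    for m in models.mark_of(n,l)[:1]: print(n,l,m["p"],ray(n,*m["location"],{"press_spot":.192,"door_edge":.218,"ejector_nose":.204}[l]))
```

```text
scene press_spot 0.6 [0.4353 0.2022 0.192 ]
scene door_edge 0.82 [0.398  0.2027 0.218 ]
scene ejector_nose 0.49 [0.5514 0.2599 0.204 ]
top press_spot 0.88 [0.4408 0.2005 0.192 ]
top ejector_nose 0.37 [0.537  0.2706 0.204 ]
```

View pics/c2.png

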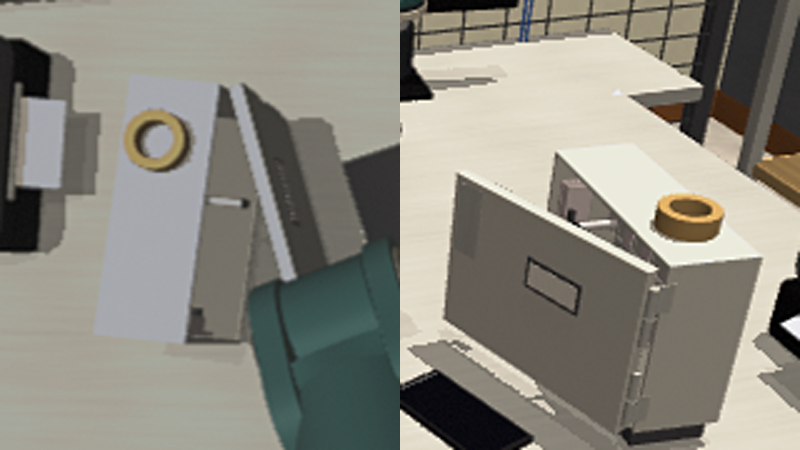

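>>> arm_command(deltas=[{"translation": [0, -0.4, 0], "delta_rot": [0, 0, 0], "hand": 0}, {"translation": [0.05, -0.2, 0.2], "delta_rot": [0, 0, 0], "hand": 0}, {"translation": [0.1, 0, 0.4], "delta_rot": [0, 0, 0], "hand": 0}, {"translation": [0.1, 0, 0.4], "delta_rot": [0, 0, 0], "hand": 0}, {"translation": [0.1, 0, 0.4], "delta_rot": [0, 0, 0], "hand": 0}, {"translation": [0, 0, 0.2], "delta_rot": [0, 0, 0], "hand": 0}, {"translation": [0, 0, 0], "delta_rot": [0, 0, 0], "hand": 0}])

```text
time: 6.25
tool_pos: [0.4586, 0.2633, 0.2765]
eef_rot: [-1.567, 0.056, -0.044]
wrist_force: [-0.6, -0.7, 0.4]
grip_width: -0.003
```

Run:
```python
from h import *
y=np.array([0,0,-1.]);z=np.array([.0731,.9973,0])
Rt=np.c_[np.cross(y,z),y,z]
to([.455,.264,.188],Rt)
```

```text
pos [0.4586 0.2633 0.2765] t 6.25 F [-0.5579 -0.6804  0.3857]
tool shift (units) [-0.0296  0.8854  0.0021]
rot units [-0.0042  0.0122 -0.0102]
```

>>> arm_command(deltas=[{"translation": [-0.03, 0.25, 0], "delta_rot": [0, 0, 0], "hand": 0}, {"translation": [0, 0.25, 0], "delta_rot": [0, 0, 0], "hand": 0}, {"translation": [0, 0.25, 0], "delta_rot": [0, 0, 0], "hand": 0}, {"translation": [0, 0.12, 0], "delta_rot": [0, 0, 0], "hand": 0}, {"translation": [0, 0, 0], "delta_rot": [0, 0, 0], "hand": 0}])

```text
time: 6.75
tool_pos: [0.454, 0.2643, 0.1858]
eef_rot: [-1.566, 0.055, -0.04]
wrist_force: [-0.8, -0.1, 0.3]
grip_width: -0.001
```

Run:
```python
from h import *
to([.455,.264,.188])
b=get_image("scene")[:,:,::-1]
cv2.imwrite("pics/c3.png",cv2.resize(b[80:300,360:560],None,fx=2.5,fy=2.5,interpolation=2))
```

```text
pos [0.454  0.2643 0.1858] t 6.75 F [-0.7872 -0.1353  0.2901]
tool shift (units) [ 0.0101 -0.0223 -0.0026]
```

View pics/c3.png

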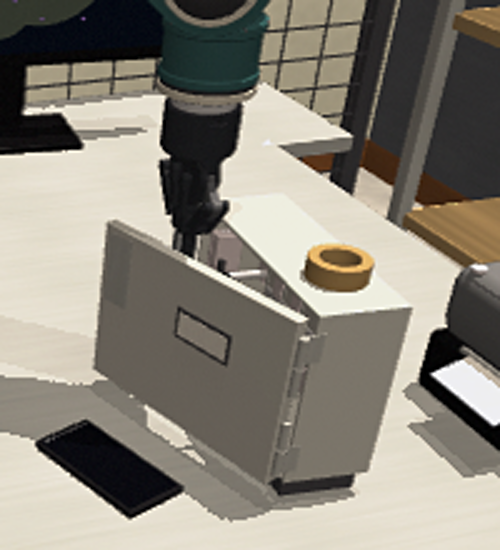

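```bash
cat >> h.py <<'E'
def tgt(th,r=.205,d=.02,z=.188):
    c,s=np.cos(th),np.sin(th);U=np.array([[c,-s],[s,c]])@U0;n=np.array([U[1],-U[0]])
    p=H+r*U+d*n;y=np.array([0,0,-1.]);zz=np.r_[n,0];return np.r_[p,z],np.c_[np.cross(y,zz),y,zz]
E
python3 - <<'E'
from h import *
print(arm.state()["qpos"])
to(*tgt(.395,d=.03))
p,M=tgt(.395)
for t in(.7,1,1.3,1.6): print(t,tgt(t)[0])
q,N=tgt(.515);print(M.T@(q-p)*10)
E
```

```text
[ 0.0844  0.4157 -0.8198  1.888   0.3491  0.9937 -0.9483]
pos [0.4543 0.2645 0.1866] t 6.8 F [-0.4933  0.7865 -0.4016]
tool shift (units) [ 0.0306 -0.0151 -0.2174]
rot units [-0.0072 -0.4865 -0.0101]
0.7 [0.4822 0.175  0.188 ]
1 [0.5209 0.1271 0.188 ]
1.3 [0.572  0.0928 0.188 ]
1.6 [0.631  0.0751 0.188 ]
[-0.0092  0.     -0.2468]
```

>>> arm_command(deltas=[{"translation": [0.01, 0, -0.07], "delta_rot": [0, -0.16, 0], "hand": 0}, {"translation": [0, 0, -0.07], "delta_rot": [0, -0.16, 0], "hand": 0}, {"translation": [-0.03, 0, -0.07], "delta_rot": [0, -0.16, 0], "hand": 0}, {"translation": [0, 0, -0.1], "delta_rot": [0, -0.03, 0], "hand": 0}, {"translation": [0, 0, -0.12], "delta_rot": [0, -0.07, 0], "hand": 0}])

```text
time: 7.3
tool_pos: [0.463, 0.2233, 0.1926]
eef_rot: [-1.54, -0.324, 0.325]
wrist_force: [0.6, -1.2, 0.5]
grip_width: -0.002
```

Run:
```python
from h import *
print(arm.state()["qpos"])
to(*tgt(.5));to(*tgt(.8))
```

```text
[ 0.2555  0.4159 -0.9322  1.9123  0.387   1.0046 -0.4337]
pos [0.463  0.2233 0.1926] t 7.3 F [ 0.6233 -1.1914  0.4562]
tool shift (units) [-0.0246  0.045  -0.1089]
rot units [-0.0085 -0.016   0.0013]
pos [0.463  0.2233 0.1926] t 7.3 F [ 0.6233 -1.1914  0.4562]
tool shift (units) [ 0.0156  0.041  -0.7232]
rot units [-0.0082 -0.398   0.0026]
```

>>> arm_command(deltas=[{"translation": [0, 0.03, -0.15], "delta_rot": [0, -0.08, 0], "hand": 0}, {"translation": [0, 0.02, -0.2], "delta_rot": [0, -0.11, 0], "hand": 0}, {"translation": [0, 0, -0.22], "delta_rot": [0, -0.13, 0], "hand": 0}, {"translation": [0, 0, -0.22], "delta_rot": [0, -0.13, 0], "hand": 0}])

```text
time: 7.7
tool_pos: [0.5063, 0.1549, 0.1928]
eef_rot: [-1.479, -0.617, 0.605]
wrist_force: [0.3, -0.0, -0.1]
grip_width: -0.0
```

Run:
```python
from h import *
print(arm.state()["qpos"])
to(*tgt(.8));to(*tgt(1.2))
```

```text
[ 0.4343  0.4693 -0.9909  1.8788  0.453   1.0315  0.0374]
pos [0.5063 0.1549 0.1928] t 7.7 F [ 0.313  -0.0453 -0.1231]
tool shift (units) [-0.0707  0.0478  0.1104]
rot units [-0.0012  0.0707  0.0104]
pos [0.5063 0.1549 0.1928] t 7.7 F [ 0.313  -0.0453 -0.1231]
tool shift (units) [-0.0321  0.0476 -0.7071]
rot units [ 0.0008 -0.4386  0.0105]
```

>>> arm_command(deltas=[{"translation": [-0.03, 0.03, -0.2], "delta_rot": [0, -0.12, 0], "hand": 0}, {"translation": [-0.02, 0, -0.2], "delta_rot": [0, -0.12, 0], "hand": 0}, {"translation": [-0.01, 0, -0.2], "delta_rot": [0, -0.12, 0], "hand": 0}, {"translation": [0, 0, -0.15], "delta_rot": [0, -0.08, 0], "hand": 0}])

```text
time: 8.1
tool_pos: [0.5662, 0.1002, 0.1954]
eef_rot: [-1.385, -0.896, 0.877]
wrist_force: [-1.7, 0.6, -1.9]
grip_width: 0.0
```

Run:
```python
from h import *
print(arm.state()["qpos"])
to(*tgt(1.2));to(*tgt(1.5));to(*tgt(1.65))
for n in("scene","top"):
  a=get_image(n);cv2.imwrite(f"pics/{n}4.png",a[:,:,::-1])
a=cv2.imread("pics/top4.png");b=cv2.imread("pics/scene4.png")
a=cv2.resize(a[150:350,90:310],None,fx=1.8,fy=1.8,interpolation=2);b=cv2.resize(b[100:300,340:560],None,fx=1.8,fy=1.8,interpolation=2)
cv2.imwrite("pics/c4.png",np.hstack([a,b]))
```

```text
[ 0.5344  0.5763 -1.0286  1.7694  0.551   1.1023  0.4624]
pos [0.5662 0.1002 0.1954] t 8.1 F [-1.676   0.6388 -1.8992]
tool shift (units) [-0.031   0.0724  0.1218]
rot units [0.0107 0.0167 0.0113]
pos [0.5662 0.1002 0.1954] t 8.1 F [-1.676   0.6388 -1.8992]
tool shift (units) [-0.0066  0.0778 -0.4933]
rot units [ 0.0123 -0.3652  0.0096]
pos [0.5662 0.1002 0.1954] t 8.1 F [-1.676   0.6388 -1.8992]
tool shift (units) [ 0.0741  0.0811 -0.7912]
rot units [ 0.0131 -0.5562  0.0087]
```

View pics/c4.png

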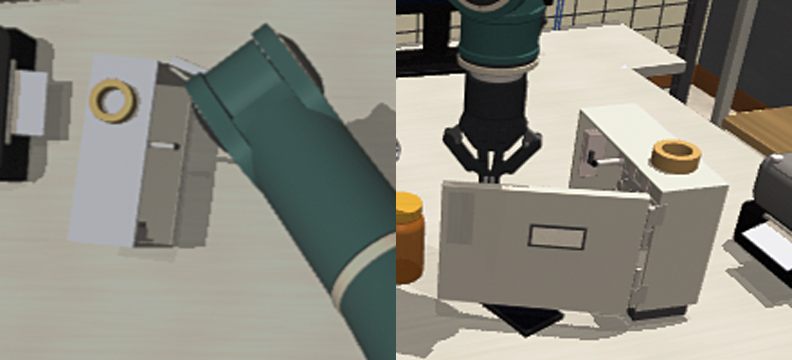

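>>> arm_command(deltas=[{"translation": [-0.02, 0.03, -0.2], "delta_rot": [0, -0.13, 0], "hand": 0}, {"translation": [-0.01, 0.02, -0.2], "delta_rot": [0, -0.13, 0], "hand": 0}, {"translation": [0, 0.01, -0.2], "delta_rot": [0, -0.13, 0], "hand": 0}, {"translation": [0, 0, -0.13], "delta_rot": [0, -0.1, 0], "hand": 0}])

```text
time: 8.6
tool_pos: [0.6357, 0.0769, 0.1943]
eef_rot: [-1.236, -1.191, 1.169]
wrist_force: [0.0, 0.2, -0.3]
grip_width: 0.001
```

Run:
```python
from h import *
print(arm.state()["qpos"])
to(*tgt(1.5));to(*tgt(1.65))
```

```text
[ 0.5339  0.7188 -1.057   1.6034  0.6648  1.2014  0.8707]
pos [0.6357 0.0769 0.1943] t 8.6 F [ 0.0017  0.2019 -0.3072]
tool shift (units) [0.0102 0.0597 0.2502]
rot units [0.0184 0.1306 0.0065]
pos [0.6357 0.0769 0.1943] t 8.6 F [ 0.0017  0.2019 -0.3072]
tool shift (units) [-0.0282  0.064  -0.056 ]
rot units [ 0.0188 -0.0604  0.0051]
```

>>> arm_command(deltas=[{"translation": [0, 0.02, -0.08], "delta_rot": [0, -0.05, 0], "hand": 0}, {"translation": [0, 0, -0.04], "delta_rot": [0, 0, 0], "hand": 0}, {"translation": [0, 0, 0], "delta_rot": [0, 0, 0], "hand": 0}])

```text
time: 8.9
tool_pos: [0.6487, 0.0773, 0.1948]
eef_rot: [-1.219, -1.221, 1.195]
wrist_force: [-0.6, 0.1, -0.2]
grip_width: -0.003
```

>>> arm_command(deltas=[{"translation": [0, 0, 0.1], "delta_rot": [0, 0, 0], "hand": 0}, {"translation": [0, 0, 0.25], "delta_rot": [0, 0, 0], "hand": 0}, {"translation": [0, -0.2, 0.3], "delta_rot": [0, 0, 0], "hand": 0}, {"translation": [0, -0.4, 0.2], "delta_rot": [0, 0, 0], "hand": 0}, {"translation": [-0.2, -0.4, 0.2], "delta_rot": [0, 0, 0], "hand": 0}, {"translation": [-0.3, -0.2, 0.3], "delta_rot": [0, 0, 0], "hand": 0}, {"translation": [-0.4, 0, 0.2], "delta_rot": [0, 0, 0], "hand": 0}, {"translation": [-0.4, 0, 0], "delta_rot": [0, 0, 0], "hand": 0}])

```text
time: 9.7
tool_pos: [0.4761, -0.0466, 0.3137]
eef_rot: [-1.222, -1.213, 1.204]
wrist_force: [1.5, -0.2, -0.1]
grip_width: 0.001
```

>>> arm_command(deltas=[{"translation": [-0.4, 0, 0], "delta_rot": [0, 0, 0], "hand": 0}, {"translation": [-0.4, 0, 0.1], "delta_rot": [0, 0, 0], "hand": 0}, {"translation": [-0.4, 0, 0.1], "delta_rot": [0, 0, 0], "hand": 0}, {"translation": [-0.4, 0, 0.1], "delta_rot": [0, 0, 0], "hand": 0}, {"translation": [-0.2, 0, 0], "delta_rot": [0, 0, 0], "hand": 0}, {"translation": [0, 0, 0], "delta_rot": [0, 0, 0], "hand": 0}])

```text
time: 10.3
tool_pos: [0.4351, -0.2346, 0.3137]
eef_rot: [-1.234, -1.192, 1.204]
wrist_force: [-0.9, -0.0, 0.4]
grip_width: -0.001
```

Run:
```python
from h import *
for n in("scene","top"):
  a=get_image(n);cv2.imwrite(f"pics/{n}5.png",a[:,:,::-1])
for n in("scene","top"):
  for l in("press_spot","door_edge","door_hinge"):
    for m in models.mark_of(n,l)[:1]: print(n,l,m["p"],ray(n,*m["location"],{"press_spot":.192}.get(l,.218)))
  for l in("jar","phone"):
    for m in models.mark_of(n,l)[:1]: print(n,l,m["p"],ray(n,*m["location"],0))
print(arm.state()["time"],arm.state()["tool_pos"])
```

```text
scene press_spot 0.84 [0.6697 0.0508 0.192 ]
scene door_edge 0.73 [0.6539 0.0127 0.218 ]
scene door_hinge 0.61 [0.6553 0.2862 0.218 ]
scene jar 0.72 [0.4383 0.0158 0.    ]
scene phone 0.42 [0.1929 0.4801 0.    ]
top press_spot 0.59 [0.6761 0.0458 0.192 ]
top door_edge 0.59 [0.6653 0.0159 0.218 ]
top jar 0.67 [0.4356 0.015  0.    ]
top phone 0.61 [0.5533 0.1506 0.    ]
10.9 [ 0.4365 -0.2325  0.3142]
```

View pics/top5.png

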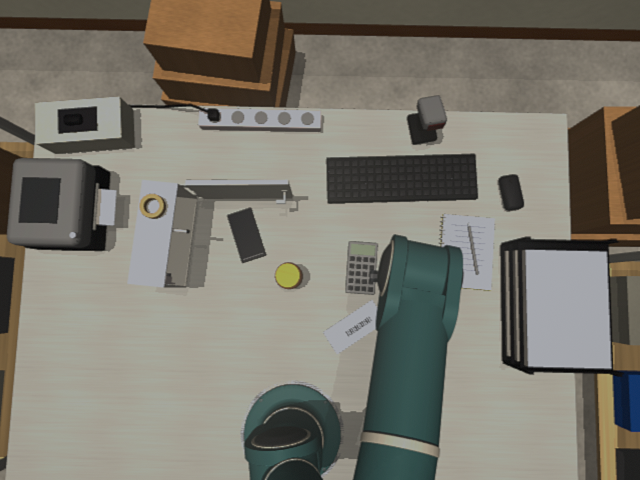

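View pics/scene5.png

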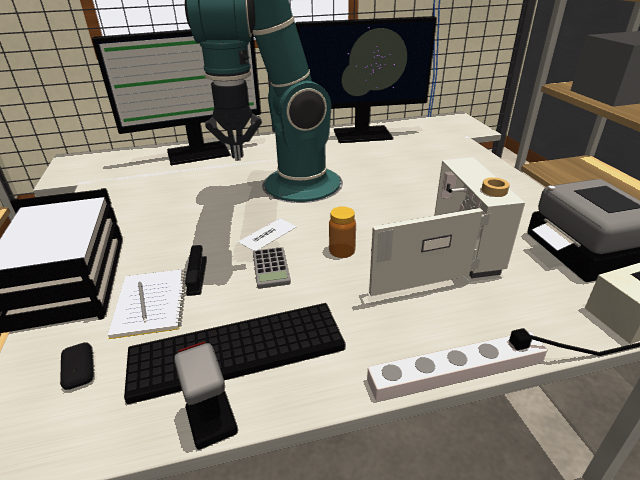

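Run:
```python
from h import *
a=cv2.imread("pics/top5.png");b=get_image("top")[:,:,::-1]
d=cv2.absdiff(a,np.ascontiguousarray(b))[160:300,100:330];print(d.max())
a0=cv2.imread("pics/top0.png");cal=cv2.absdiff(a0,np.ascontiguousarray(b))
for n,(x,y,w,h) in dict(jar=(270,255,40,40),phone=(225,205,45,60),tape=(136,190,32,30)).items(): print(n,(cal[y:y+h,x:x+w].max(2)>40).sum())
from cell import workorder
print(workorder.job_done())
```

```text
7
jar 0
phone 0
tape 0
the job is handed in; nothing more can be done
None
```

The cabinet door is open, slightly past square, and the job is handed in. I pressed the finger plate with the closed fingers (about 8 N) until the catch let go and backed away. The door sprang ajar to about 0.4 rad. I then went behind it near the free edge, pushed it round and withdrew the hand, gripping nothing. The clock stood at about 11 s, against the 48 s limit.

**Door angle:** it stands at about 1.64 to 1.68 rad. That comes from the top-camera mark of the door edge and from the tool position at the end of the push. The scene camera's mark of the edge is about 11 mm different, which would give about 1.62 rad, still past square. Two top pictures taken after the hand was away show no movement of the door.

**Other things:** comparing the top picture before and after, the jar, phone and tape roll show no change. I checked the calculator, stapler and notebook only by eye; they look the same in the scene picture, and the hand stayed well above them.

**Disagreement:** the last scene-camera search for the phone gave a wrong, low-confidence result (p 0.42) because the door hides it. The top camera shows it in its place.

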